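Press a brake pad home against its pad spring and hold it for the pin

TASK

A brake caliper stands open side up with its carrier clamped in the machine vise. Slide the caliper body along its guide pins, away from its claw side, right to the stop so that the piston is out of the way; then take the eared inner pad out of the carton, lining towards the claw, push its two ears down behind the carrier's lips until they sit fully home on their ledges against the pad spring, and finish while still holding it pressed down there so that I can fit the pin. Leave the other pad and the rest of the bench as they are.

Things in the scene. Friction and masses are not known exactly. Their poses are not given: they have to be found in the camera images.
- seat (a point): fixed in the carrier: where pad_mid lies when the pad is fully home, 131 mm above the bench. Axes of vise and carrier: z up, x along the pad, y along the guide pins from claw to piston; the caliper body slides towards +y. Home, the pad's top is 29 mm above this point, the carrier's highest ridges 23 mm, housing 17 mm (its brass nipple 23 mm), claw 5 mm. Arms stand at x = +-51 to +-74 mm
- slot_a (a point): the carrier slot for the ear at the pad's -x end: middle of the 10 mm gap between lip (8 mm thick, claw side) and back wall (8 mm, piston side), where its straight part begins, 146 mm above the bench; roof-shaped lead-ins reach 8 mm higher. Ledge under the ear 24 mm below. The arm (dark steel) closes the slot 5 mm further out; axes as seat
- slot_b (a point): the carrier slot for the ear at the pad's +x end: middle of the 10 mm gap between lip (8 mm thick, claw side) and back wall (8 mm, piston side), where its straight part begins, 146 mm above the bench; roof-shaped lead-ins reach 8 mm higher. Ledge under the ear 24 mm below. The arm (dark steel) closes the slot 5 mm further out; axes as seat
- vise: low machine vise, grey, 120 x 230 mm, 66 mm high, fixed to the bench, its jaws clamping the carrier; origin under its middle, axes as seat; screw and handle reach 150 mm out at -y. With the caliper body at its stop there are 26 mm free behind the home pad (to the piston) and 25 mm before it (to the claw), room for a finger on each side
- claw (a point): middle, side to side, of the outer face of the claw: the upright aluminium plate (88 mm in x, 18 mm thick in y; top edge 12 mm above this point, lower edge 34 mm below) at the -y end of the caliper body; axes as seat. The face looks to -y and is free to be pushed towards +y. Moves with the caliper body
- housing (a point): in the round aluminium piston housing (52 mm across in x, 56 mm long in y, axis along y 14 mm below this point, top 12 mm above), on its midplane, 25 mm behind its front end; axes as seat. Can be pinched across its width from above. Moves with the caliper body
- caliper (a joint): how far the caliper body has slid towards +y of seat, in m: 0 at the near end of its travel, 0.036 at the stop to be reached. Starts between 0 and 0.006, where the piston covers the pad's place. Takes about 4 N to move and stays where it is left
- pad_spring (a joint): how far the leaf pad spring is pushed down, in m: 0 slack, 0.006 with the pad's ears on their ledges. A flat steel strip 64 x 11 mm under the middle of the pad, its top 23 mm below seat when slack. Pushes back with about 6 N at first touch, 13 N at 0.006; a pad that is let go springs up about 6 mm
- pad_mid (a point): centre of the inner pad, 96 x 14 x 58 mm high, an ear at each end (8 mm long, 16 high, 6 thick; 112 mm over both; underside 9 mm below this point). x along it, z up; dark lining (8 mm thick, 84 long) on the -y side, steel backplate with the ears (y +1 to +7 mm) on +y. 0.33 kg. Stands upright, lower 18 mm in a carton slot, top 66 mm above the bench. Goes in with its axes parallel to seat's
- pad_face (a point): point on the face of the inner pad's lining, 7 mm from pad_mid towards -y
- outer_mid (a point): centre of the outer pad, which stays where it is: 99 x 14 x 46 mm high, no ears, upright in the carton's other slot, 68 mm beside the inner pad
- tray: open carton 162 x 162 x 34 mm with a grey moulded insert, fixed; origin under its centre. Slots along its x at y = -34 and +34 mm; their floor is 8 mm above the bench. Its yaw and the pads' agree
- cleaner_can: aerosol can, 58 mm across, 200 mm high, standing near the far edge; origin under its centre
- spanner: open spanner lying on the bench between carton and vise, 170 mm long; origin near its middle
- socket: steel socket, 28 mm across, 45 mm high, standing between carton and vise on the near side; origin under its centre
- grease_tin: small tin, 60 mm across, 40 mm high, standing between carton and vise on the far side; origin under its centre
- screwdriver: screwdriver lying near the robot's base on its left, 190 mm long; origin near its middle
- wire_brush: brush lying near the robot's base on its right, 200 mm long; origin near its middle
- old_piston: bare steel piston, 38 mm across, 40 mm high, standing near the far edge; origin under its centre
Things that resemble listed ones, but are neither listed nor needed, are in the scene too. What is shaped like the part that bears pad_mid but blue or red is not meant.

How it is judged:
By the outcome, as a careful person would: the job done as asked, in the order asked, and still so for the second after the job is handed in, while the arm keeps its last pose, push and grip.
It also fails if it takes over 58 s, if anything falls off the work surface, if the arm or the gripper's body presses on something with over 40 N, if the wrist force passes 120 N, or if a joint passes its speed limit or range.

ROBOT

A 6-joint arm with a two-finger parallel gripper is mounted at the origin on the work surface. World frame = base frame: x ahead of the robot, y to its left, z up, the work surface at z = 0. Lengths are in mm, angles in degrees, forces in N, time in s.
With the tool pointing down it reaches from about 300 to 850 mm from the base axis. Payload 4.2 kg.
Tool frame: the origin (TCP) lies midway between the tips of the shut fingers; the grasp point (between the pads) lies 19 mm behind it (env.grip_depth is the distance from the TCP to the grasp point, in mm); z points along the fingers, y is the line along which they close (so a half turn about z gives the same grasp; the last joint's range is limited). The gripper opens to 91 mm and grips with 3 to 60 N. Pads are 32 mm wide; open, the fingers measure 118 mm over their backs; the gripper's body (76 mm by 178 mm) begins 60 mm behind the grasp point.
Start: joints at [-75.745, 18.312, 89.639, -0, 72.044, -1.146], TCP at [152.708, -554.368, 213.976] pointing down, gripper open.
Joint ranges: [-177.97, 177.97], [-48.28, 115.42], [12.27, 149.76], [-77.06, 257.06], [2.81, 150.46], [-146.56, 146.56]. Speed limits (degrees/s): [147.25, 147.25, 180, 180, 180, 180].

INTERFACE

Orientations are given as [roll, pitch, yaw] about the fixed x, y, z axes, in that order (R = Rz(yaw) Ry(pitch) Rx(roll)).
In Python, from workcell import env, eyes gives the robot as it stands.
- The arm moves only by the tool send_rows, never from a script. Its argument "motion" is a list of rows, each a list of 7 numbers: the shift along the world's x, y, z normalised to -1 to 1, where 1 is 0.5 m, then the turn, a rotation vector about the world's x, y, z normalised to -1 to 1, where 1 is 60 degrees, then the opening, from -1 (shut) to 1 (fully open). A call has 1 to 20 rows; each row is the pose to reach, as a shift and turn from the pose commanded when the call began; what a row does not reach only later rows make up. A row lasts 1/8 s, in which the tool goes at most 62.5 mm and 10.7 degrees, less where a joint would pass 70% of its speed; a pose out of reach is approached as far as the arm can. A call with a number of a shift or a turn outside -1 to 1 is refused whole. A call with a gripper value outside its range is refused whole. The fingers move at their own pace and stop on an object; "squeeze" is the grip in N (left out, the last holds). Time passes only in rows, so rows that repeat a pose let the fingers close. It gives the time, the measured TCP pose, the force, the opening and the grip force at its end, in the units of the state.
- env.state(): the state, without advancing time (a new reading comes with each control period).
- eyes.grab_frame(name): name is "scene" or "side" or "wrist"; returns a dict with "pixels" (420x560x3 uint8, red, green, blue), "depth" (420x560 float32, mm along the optical axis (not along the pixel's ray), 0 where there is no reading), "fx", "fy", "cx", "cy" (pixels), "R" (3x3) and "t" (3): a world point X has camera coordinates R X + t; the wrist camera has in their place "T_tool_cam" (4x4, takes a point from camera to tool coordinates, whose origin is the TCP and whose axes are the flange's). Camera axes: x right, y down, z forward; pixel columns grow to the right and rows downward; lengths in mm; the calibration is good to about 2 mm. A picture is of the moment at which its call begins: read the wrist's pose just before it.
- env.job_done(): hands the job in; it is judged then, once.
The state is a dict: "time_s": time; "qpos": joint angles; "qvel": joint speeds; "effort": joint torques, N m; "ee_pos": TCP position; "ee_rot": TCP orientation; "force": force on the tool from outside, world axes, zero at the start; "torque": the same for the moment, N m; "gripper_width": finger opening in mm; "gripper_force": force on a finger pad.
Only numpy, scipy, OpenCV 4.12 (cv2) and the standard library are available. Lean on these libraries where they do the work, as an engineer would, in place of code of your own. Each camera call takes 0.05 s, during which the arm holds its last target. There are 200 camera calls.

## Working session

There is one attempt and no reset: what is moved stays moved. The work goes in short steps, Python scripts to look and compute and a tool call to move; the robot and the scene stay as the last step left them, time stands still between calls to the robot, and variables do not carry over. Pictures are saved under pics/ and viewed, at most 10 in all, crops included, and the job is handed in when it is done.

Besides the shell and the picture viewer there is one more tool, called after ">>>" by a JSON object that holds its "name" and its "arguments", one argument or row to a line. send_rows: Moves the arm, as the interface text tells. Its arguments: {"type":"object","properties":{"motion":{"type":"array"},"squeeze":{"type":"number"}},"required":["motion"]}

```bash
mkdir -p pics; ls
cat > h.py <<'E'
import numpy as np, cv2
from workcell import env, eyes
def cloud(f):
    d=f["depth"]; v,u=np.mgrid[:d.shape[0],:d.shape[1]]
    P=np.dstack([(u-f["cx"])/f["fx"]*d,(v-f["cy"])/f["fy"]*d,d])
    if "R" in f: W=(P-f["t"])@np.asarray(f["R"])
    else:
        from scipy.spatial.transform import Rotation as Ro
        s=f["state"]; T=np.asarray(f["T_tool_cam"]); 
        W=(P@T[:3,:3].T+T[:3,3])@Ro.from_euler("xyz",s["ee_rot"],degrees=True).as_matrix().T+s["ee_pos"]
    W[d<=0]=np.nan
    return W
def grab(n,save=None):
    s=env.state(); f=eyes.grab_frame(n); f["state"]=s; f["W"]=cloud(f)
    if save: cv2.imwrite("pics/"+save,f["pixels"][:,:,::-1])
    np.save("/tmp/%s.npy"%n,f,allow_pickle=True)
    return f
E
python3 - <<'E'
from h import *
print(env.state())
a=grab("scene"); b=grab("side")
cv2.imwrite("pics/a.png",cv2.resize(a["pixels"][:,:,::-1],(800,600)))
cv2.imwrite("pics/b.png",cv2.resize(b["pixels"][:,:,::-1],(800,600)))
for f in(a,b): print(-np.array(f["R"]).T@f["t"],f["fx"])
E
```

```text
pics
{'time_s': 0.0, 'qpos': array([-7.57447583e+01,  1.83505106e+01,  8.97055598e+01, -1.23212046e-03,
        7.20431547e+01, -1.14603768e+00]), 'qvel': array([ 0.08831025, -0.00226364,  0.06933604, -0.03471745, -0.02080826,
        0.02195994]), 'effort': array([-1.52289402e-03, -4.12465060e+01, -2.31974548e+01,  7.24281301e-02,
        4.56435978e-02, -1.47277733e-04]), 'ee_pos': array([ 152.5777398 , -553.87185438,  213.13734187]), 'ee_rot': array([-1.79900771e+02, -8.13372547e-04,  1.54016595e+01]), 'force': array([-0.55503139,  0.06744268, -0.0704077 ]), 'torque': array([ 0.01032067,  0.02152867, -0.01557889]), 'gripper_force': 0.0, 'gripper_width': 91.04981435983927}
[1288.62466994 -192.30126347 1031.89355325] 447.29388009862106
[-19.20670763 653.64169023 727.22081656] 437.8987571700149
```

View pics/a.png

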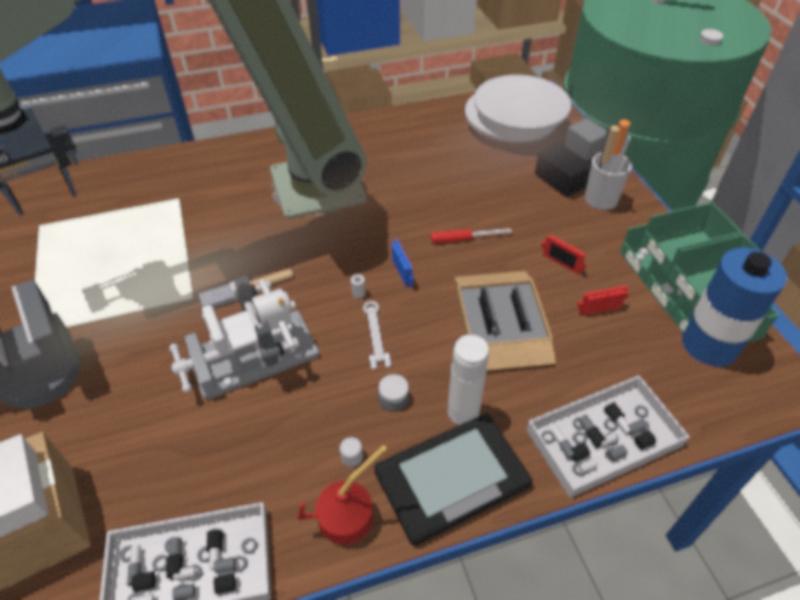

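View pics/b.png

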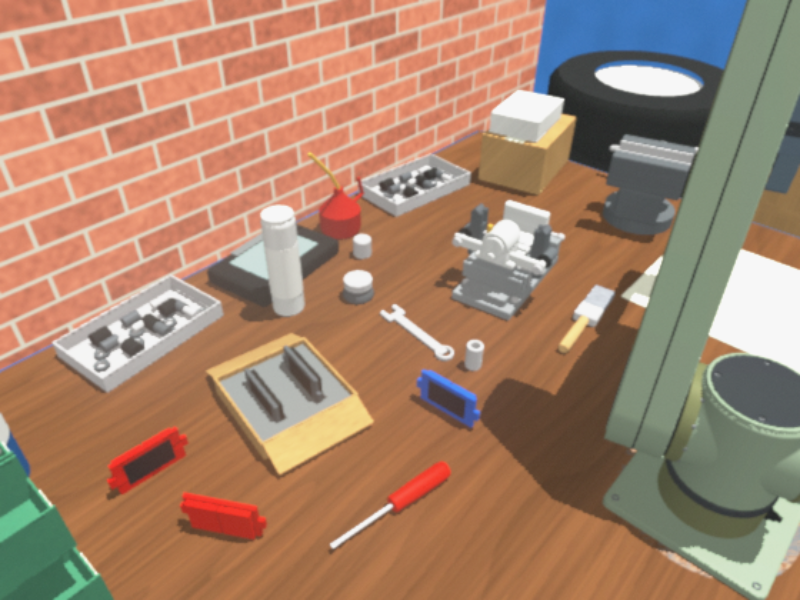

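The scene view shows the caliper in the vise at about (250,340) and the carton with two upright pads at (487,310) and (520,308). Blue and red decoys lie loose on the bench. In the side view the carton pads are at (263,393) and (303,370).

Run:
```python
from h import *
a=np.load("/tmp/scene.npy",allow_pickle=True).item();b=np.load("/tmp/side.npy",allow_pickle=True).item()
np.set_printoptions(precision=0,suppress=True)
for n,f,pts in(("a",a,[(250,340),(212,325),(268,345),(205,360),(275,300),(487,297),(520,290),(505,315),(485,315),(522,315),(460,300),(550,360)]),("b",b,[(263,385),(303,360),(480,218),(545,240),(500,240),(530,215),(500,300)])):
    for u,v in pts: print(n,u,v,f["W"][int(v*.7),int(u*.7)])
# heights in vise area
for f in(a,b):
    W=f["W"]; 
    m=(W[...,0]>250)&(W[...,0]<750)&(W[...,1]<50)&(W[...,1]>-420)
    for lo,hi in((55,75),(100,120),(130,140),(144,152),(152,157)):
        q=W[m&(W[...,2]>lo)&(W[...,2]<hi)]
        if len(q): print(lo,len(q),np.percentile(q,[5,50,95],axis=0)[:,:2].ravel())
m=lambda W:(W[...,0]>250)&(W[...,0]<750)&(W[...,1]>50)&(W[...,1]<450)&(W[...,2]>42)&(W[...,2]<70)
for f in(a,b):
    k=m(f["W"]); n,l,st,c=cv2.connectedComponentsWithStats(k.astype(np.uint8))
    for i in range(1,n):
        if st[i,4]>15:
            q=f["W"][l==i]; r=cv2.minAreaRect(q[:,:2].astype(np.float32)); print(st[i,4],r,q[:,2].max(),c[i]/.7)
```

```text
a 250 340 [ 516. -236.   93.]
a 212 325 [ 497. -294.  135.]
a 268 345 [ 553. -208.  111.]
a 205 360 [ 505. -326.   55.]
a 275 300 [ 483. -177.  145.]
a 487 297 [530. 232.  64.]
a 520 290 [510. 323.  29.]
a 505 315 [562. 263.  31.]
a 485 315 [557. 220.  41.]
a 522 315 [588. 286.  51.]
a 460 300 [499. 191.  31.]
a 550 360 [680. 311.  12.]
b 263 385 [567. 291.  48.]
b 303 360 [551. 224.  64.]
b 480 218 [ 530. -197.  139.]
b 545 240 [ 404. -215.  136.]
b 500 240 [ 460. -160.  138.]
b 530 215 [ 476. -285.  129.]
b 500 300 [ 432. -140.   30.]
55 625 [ 452. -367.  514. -323.  553. -180.]
100 604 [ 401. -286.  505. -201.  567. -159.]
130 372 [ 429. -301.  495. -280.  551. -160.]
144 272 [ 417. -233.  479. -202.  550. -163.]
152 32 [ 415. -237.  490. -209.  549. -166.]
55 532 [ 415. -335.  456. -172.  528. -154.]
100 845 [ 392. -285.  464. -196.  553. -151.]
130 348 [ 411. -296.  471. -215.  536. -152.]
144 262 [ 409. -231.  472. -197.  542. -158.]
152 33 [ 411. -236.  485. -212.  546. -162.]
60 ((417.5635681152344, 442.4208679199219), (41.39105224609375, 16.776945114135742), 10.2531099319458
[... 825 characters left out ...]
95153 [286. 290.]
362 ((547.2640991210938, 231.1930389404297), (16.382139205932617, 109.79125213623047), 79.04634094238281) 69.33936504560297 [302. 368.]
286 ((560.7108764648438, 297.75921630859375), (15.376943588256836, 101.30706024169922), 78.23690032958984) 57.884378300901915 [262. 389.]
375 ((356.3249816894531, 109.50152587890625), (97.33140563964844, 17.046100616455078), 2.3605923652648926) 61.47352787009032 [448. 387.]
101 ((586.9246826171875, 439.36273193359375), (20.47164535522461, 17.26244354248047), 87.83621978759766) 60.427740421849684 [169. 434.]
135 ((413.2765197753906, 441.4179382324219), (29.164472579956055, 16.94748878479004), 0.6005174517631531) 60.42085393671185 [246. 510.]
```

>>> {"name": "send_rows", "arguments": {
  "motion": [
    [0.64,0.65,0.4,0,0,0,-1],
    [0.64,0.65,0.4,0,0,0,-1],
    [0.64,0.65,0.4,0,0,0,-1],
    [0.64,0.65,0.4,0,0,0,-1],
    [0.64,0.65,0.4,0,0,0,-1],
    [0.64,0.65,0.4,0,0,0,-1],
    [0.64,0.65,0.4,0,0,0,-1],
    [0.64,0.65,0.4,0,0,0,-1],
    [0.64,0.65,0.4,0,0,0,-1],
    [0.64,0.65,0.4,0,0,0,-1],
    [0.64,0.65,0.4,0,0,0,-1]
  ]
}}

```text
time_s: 1.48
ee_pos: [471.7, -230.2, 413.2]
ee_rot: [-180.0, 0.1, 15.3]
force: [-0.9, -0.5, -0.6]
gripper_width: -0.0
gripper_force: 0.0
```

Run:
```python
from h import *
f=grab("wrist"); cv2.imwrite("pics/c.png",cv2.resize(f["pixels"][:,:,::-1],(800,600)))
s=f["state"];print(s["time_s"],s["ee_pos"],s["ee_rot"],s["qpos"]);print(f["T_tool_cam"],f["fx"])
```

```text
1.475 [ 471.67403408 -230.17451194  413.16565957] [-1.79950223e+02  9.01698014e-02  1.52969092e+01] [-2.72521255e+01  1.05543615e+01  7.23175483e+01 -2.44990045e-02
  9.72281776e+01  4.74479432e+01]
[[ 4.04777722e-04 -9.56534484e-01 -2.91618959e-01  8.26002776e+01]
 [ 9.99999265e-01  5.38772329e-05  1.21131354e-03 -1.26949488e+00]
 [-1.14295155e-03 -2.91619235e-01  9.56533802e-01 -1.70065987e+02]
 [ 0.00000000e+00  0.00000000e+00  0.00000000e+00  1.00000000e+00]] 320.4146606420269
```

View pics/c.png

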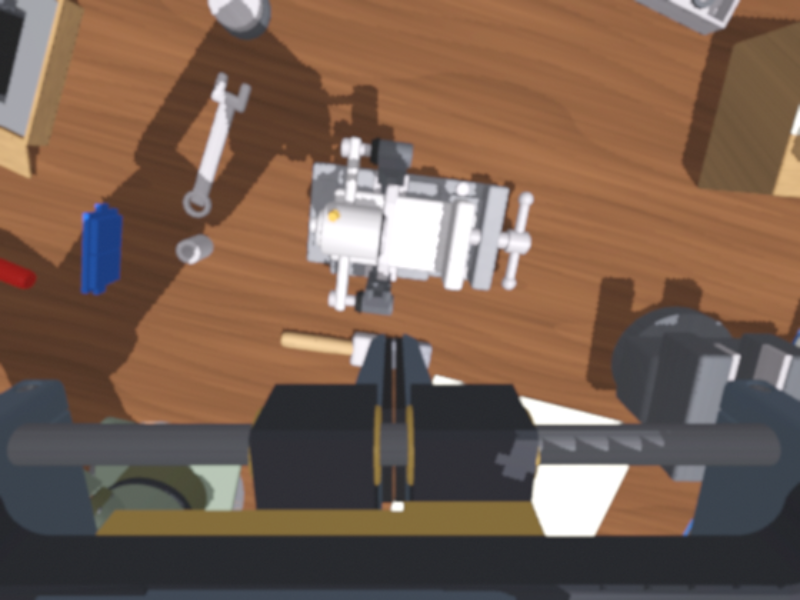

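The wrist view shows the caliper from above: claw plate at (460,245), housing with brass nipple at (350,232), dark carrier arms at (393,160) and (377,290), screw handle at (520,242). So vise +y points to image left.

Run:
```python
from h import *
from scipy.spatial.transform import Rotation as Ro
f=np.load("/tmp/wrist.npy",allow_pickle=True).item();W=f["W"]
np.set_printoptions(precision=1,suppress=True)
img=f["pixels"]; Wz=W[...,2]
v,u=np.mgrid[:420,:560]
# vise zone
zone=(u>205)&(u<385)&(v>90)&(v<225)
print("bench z",np.nanmedian(Wz[(v>20)&(v<80)&(u>200)&(u<400)]))
def rect(m,name,minn=30):
    n,l,st,c=cv2.connectedComponentsWithStats(m.astype(np.uint8))
    for i in range(1,n):
        if st[i,4]>=minn:
            q=W[l==i]; r=cv2.minAreaRect(q[:,:2].astype(np.float32)); print(name,st[i,4],np.array(r[0]),np.array(r[1]),round(r[2],1),"z",np.nanmedian(q[:,2]),np.nanmax(q[:,2]),"px",(c[i]/.7).round())
rect(zone&(Wz>127)&(Wz<142),"130-140")
rect(zone&(Wz>143)&(Wz<160),"ridge",15)
rect(zone&(Wz>55)&(Wz<72),"vise")
# coloured height map rotated by 8.8
h=np.clip((Wz-60)/100*255,0,255); h[~np.isfinite(h)]=0
c=np.hstack([cv2.resize(img[85:230,200:390,::-1],None,fx=4.1,fy=4.1,interpolation=2)])
cv2.imwrite("pics/d.png",c)
```

```text
bench z -0.8039321919187046
130-140 812 [ 491. -293.] [87.6 20.4] 8.2 z 134.77086445363432 138.55691515369347 px [459. 244.]
130-140 656 [ 475.7 -185.5] [49.3 66.9] 8.3 z 137.66914170848418 141.981157107569 px [354. 229.]
ridge 318 [ 541.8 -208.6] [22.8 25.9] 8.0 z 148.6644935009003 153.92721695265482 px [392. 170.]
ridge 821 [ 475.4 -185.8] [58.7 34.7] 88.7 z 145.894604904463 154.90814440018806 px [349. 233.]
ridge 255 [ 418.1 -226.6] [23.4 26. ] 9.1 z 148.47436220269884 154.00609640962819 px [376. 301.]
vise 87 [ 520.1 -157.9] [22.1  9.5] 8.4 z 64.98833869612048 67.65765236847568 px [342. 177.]
vise 231 [ 524.5 -187.6] [23.1 26.4] 7.5 z 64.92792196273359 67.1438615589002 px [368. 181.]
vise 333 [ 531.3 -243.5] [21.8 45.7] 6.1 z 64.96340593803387 71.95451728539751 px [420. 189.]
vise 915 [ 497.6 -337.1] [118.7  22. ] 8.3 z 57.1021927345559 61.33298709284543 px [490. 236.]
vise 114 [ 502.9 -370.1] [15.4 23. ] 7.0 z 56.646171875828855 58.96250749568395 px [518. 242.]
vise 51 [ 422.  -172.9] [15.9  8.6] 11.7 z 65.00042148226834 66.95431470929407 px [335. 265.]
vise 141 [ 426.  -201.9] [16.3 26.3] 10.4 z 64.78752942802595 69.05084319775392 px [359. 268.]
vise 185 [ 436.7 -257.4] [16.3 43.5] 14.7 z 65.14710182511584 70.45970797677336 px [408. 273.]
```

View pics/d.png

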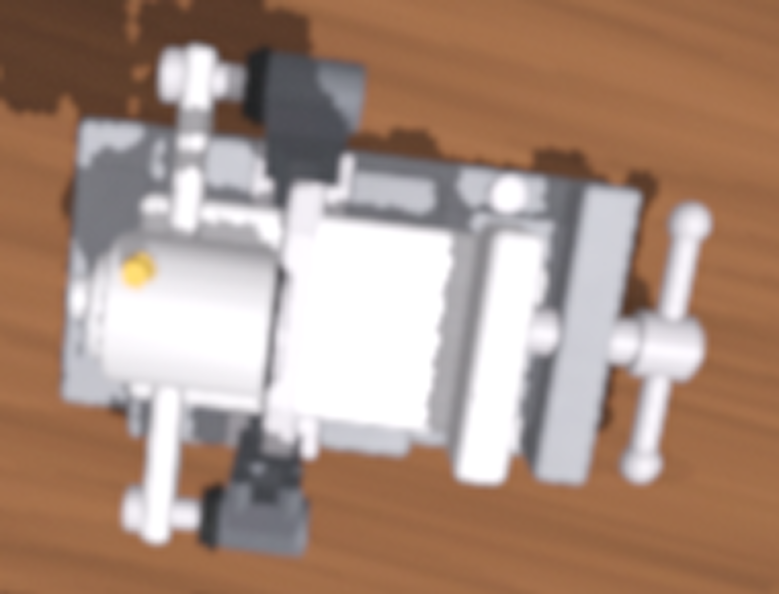

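Arm tops at (541.8,-208.6) and (418.1,-226.6) give seat ≈ (480.5,-221.6) with yaw 8.3°. Next I go in front of the claw.

>>> {"name": "send_rows", "arguments": {
  "motion": [
    [0.048,-0.206,-0.2,0,0,-0.118,-1],
    [0.048,-0.206,-0.2,0,0,-0.118,-1],
    [0.048,-0.206,-0.3,0,0,-0.118,-1],
    [0.048,-0.206,-0.4,0,0,-0.118,-1],
    [0.048,-0.206,-0.5,0,0,-0.118,-1],
    [0.048,-0.206,-0.598,0,0,-0.118,-1],
    [0.048,-0.206,-0.598,0,0,-0.118,-1],
    [0.048,-0.206,-0.598,0,0,-0.118,-1]
  ]
}}

```text
time_s: 2.52
ee_pos: [497.4, -333.6, 116.8]
ee_rot: [179.9, -0.1, 8.3]
force: [-0.3, -0.2, -0.1]
gripper_width: 0.5
gripper_force: 0.0
```

>>> {"name": "send_rows", "arguments": {
  "motion": [
    [-0.0029,0.0198,0,0,0,0,-1],
    [-0.0058,0.0396,0,0,0,0,-1],
    [-0.0086,0.0594,0,0,0,0,-1],
    [-0.0115,0.0792,0,0,0,0,-1]
  ]
}}

```text
time_s: 3.02
ee_pos: [491.7, -294.1, 116.6]
ee_rot: [179.7, -0.1, 8.4]
force: [-1.9, -4.8, 1.8]
gripper_width: 0.5
gripper_force: 2.9
```

>>> {"name": "send_rows", "arguments": {
  "motion": [
    [-0.0011,0.008,0,0,0,0,-1],
    [-0.0022,0.016,0,0,0,0,-1]
  ]
}}

```text
time_s: 3.28
ee_pos: [490.6, -285.5, 116.2]
ee_rot: [179.8, -0.1, 8.4]
force: [-0.2, -4.7, 3.7]
gripper_width: 0.6
gripper_force: 2.5
```

>>> {"name": "send_rows", "arguments": {
  "motion": [
    [-0.0006,0.004,0,0,0,0,-1],
    [-0.0011,0.008,0,0,0,0,-1]
  ]
}}

```text
time_s: 3.52
ee_pos: [490.0, -281.6, 115.4]
ee_rot: [179.9, -0.1, 8.3]
force: [0.7, -8.5, 3.2]
gripper_width: 0.2
gripper_force: 4.4
```

>>> {"name": "send_rows", "arguments": {
  "motion": [
    [-0.0006,0.004,0,0,0,0,-1],
    [-0.0011,0.008,0,0,0,0,-1]
  ]
}}

```text
time_s: 3.78
ee_pos: [490.1, -281.6, 115.6]
ee_rot: [179.4, -0.1, 8.4]
force: [0.6, -20.6, 0.5]
gripper_width: 0.2
gripper_force: 9.7
```

>>> {"name": "send_rows", "arguments": {
  "motion": [
    [0.012,-0.08,0,0,0,0,-1],
    [0.012,-0.08,0.08,0,0,0,-1],
    [0.012,-0.08,0.2,0,0,0,-1],
    [-0.06,-0.02,0.25,0,0,0,-1],
    [-0.136,0.094,0.25,0,0,0,-1],
    [-0.136,0.094,0.25,0,0,0,-1],
    [-0.136,0.094,0.25,0,0,0,-1],
    [-0.136,0.094,0.25,0,0,0,-1]
  ]
}}

```text
time_s: 4.78
ee_pos: [421.5, -230.2, 239.4]
ee_rot: [-180.0, 0.0, 8.3]
force: [0.3, -0.1, 0.4]
gripper_width: 0.3
gripper_force: 0.0
```

```bash
cat > v.py <<'E'
from h import *
np.set_printoptions(precision=1,suppress=True)
f=grab("wrist");W=f["W"];Wz=W[...,2]
s=f["state"];print(s["time_s"],s["ee_pos"],s["ee_rot"])
cv2.imwrite("pics/e.png",cv2.resize(f["pixels"][:,:,::-1],(800,600)))
v,u=np.mgrid[:420,:560]
zone=(np.hypot(W[...,0]-481,W[...,1]+222)<140)&(v<300)
def rect(m,name,minn=30):
    n,l,st,c=cv2.connectedComponentsWithStats(m.astype(np.uint8))
    for i in range(1,n):
        if st[i,4]>=minn:
            q=W[l==i]; r=cv2.minAreaRect(q[:,:2].astype(np.float32)); print(name,st[i,4],np.array(r[0]),np.array(r[1]),round(r[2],1),"z",np.nanmedian(q[:,2]),np.nanmax(q[:,2]),"px",(c[i]/.7).round())
rect(zone&(Wz>130)&(Wz<142),"130-140",100)
rect(zone&(Wz>145)&(Wz<160),"ridge",30)
# vise-frame profile through each arm
th=np.radians(8.3);X=np.array([np.cos(th),np.sin(th)]);Y=np.array([-X[1],X[0]])
P=(W[...,:2]-[480.5,-221.6]);x=P@X;y=P@Y
for lo,hi in((-60,-53),(53,60)):
    k=zone&(x>lo)&(x<hi)
    print(lo,[(int(b),round(float(np.nanmedian(Wz[k&(y>=b)&(y<b+1)])),0)) for b in range(-16,26) if (k&(y>=b)&(y<b+1)).any()])
for n,k in(("front",zone&(abs(y-4)<6)&(Wz>140)),):
    for sgn in(-1,1): q=x[k&(sgn*x>30)]; print(n,sgn,np.percentile(q,[1,99]))
print("arm x inner (z>100)",[np.percentile(x[zone&(abs(y-4)<3)&(Wz>110)&(sg*x>30)],[1,50,99]) for sg in(-1,1)])
print("spring",[np.nanmedian(q) for q in (x[k:=zone&(Wz>98)&(Wz<114)&(abs(x)<40)&(abs(y)<15)],y[k],Wz[k])],k.sum())
E
python3 v.py
```

```text
File "v.py", line 24
    print("spring",[np.nanmedian(q) for q in (x[k:=zone&(Wz>98)&(Wz<114)&(abs(x)<40)&(abs(y)<15)],y[k],Wz[k])],k.sum())
                                                ^^^^^^^^^^^^^^^^^^^^^^^^^^^^^^^^^^^^^^^^^^^^^^^^
SyntaxError: assignment expression cannot be used in a comprehension iterable expression
```

```bash
sed -i '$d' v.py
cat >> v.py <<'E'
k=zone&(Wz>98)&(Wz<114)&(abs(x)<40)&(abs(y)<15)
print("spring",np.median(x[k]),np.percentile(y[k],[2,50,98]),np.median(Wz[k]),k.sum())
E
python3 v.py
```

```text
4.775 [ 421.5 -230.2  239.4] [-180.     0.     8.3]
130-140 2245 [ 486.4 -262.7] [86.3 20.3] 8.3 z 134.8762886390841 137.47527808939293 px [463. 198.]
130-140 1698 [ 471.  -155.4] [48.5 67.1] 8.2 z 138.08590377578412 141.99905405187116 px [290. 199.]
ridge 1011 [ 541.3 -208.2] [22.4 26. ] 8.5 z 148.83174680335722 155.02357060136248 px [387.  80.]
ridge 153 [ 483.  -135.4] [ 9.2 11.4] 71.4 z 152.91547105902322 155.24577873278537 px [241. 175.]
ridge 1512 [ 470.7 -155.3] [23.1 55.2] 8.3 z 146.40524385525146 148.93393091497887 px [276. 204.]
ridge 654 [ 418.4 -226. ] [22.8 25.9] 8.8 z 148.74106256253964 155.3365517167372 px [388. 310.]
-60 [(-16, 64.0), (-15, 62.0), (-14, 65.0), (-13, 64.0), (-12, 66.0), (-11, 66.0), (-10, 65.0), (-9, 145.0), (-8, 147.0), (-7, 148.0), (-6, 148.0), (-5, 149.0), (-4, 148.0), (-3, 147.0), (-2, 146.0), (-1, 145.0), (0, 129.0), (1, 128.0), (2, 134.0), (3, 123.0), (4, 130.0), (5, 129.0), (6, 130.0), (7, 129.0), (8, 134.0), (9, 141.0), (10, 147.0), (11, 147.0), (12, 148.0), (13, 149.0), (14, 148.0), (15, 148.0), (16, 146.0), (18, 65.0), (19, 65.0), (20, 65.0), (21, 64.0), (22, 65.0), (23, 64.0), (24, 64.0), (25, 65.0)]
53 [(-16, 17.0), (-15, 65.0), (-14, 65.0), (-13, 65.0), (-12, 65.0), (-11, 66.0), (-9, 148.0), (-8, 146.0), (-7, 148.0), (-6, 149.0), (-5, 149.0), (-4, 148.0), (-3, 147.0), (-2, 146.0), (-1, 125.0), (0, 125.0), (1, 136.0), (2, 122.0), (3, 128.0), (4, 139.0), (5, 130.0), (6, 123.0), (7, 125.0), (8, 130.0), (9, 145.0), (10, 147.0), (11, 147.0), (12, 149.0), (13, 149.0), (14, 148.0), (15, 147.0), (16, 147.0), (17, 146.0), (20, 65.0), (21, 65.0), (22, 65.0), (23, 64.0), (24, 65.0), (25, 66.0)]
front -1 [-72.2 -41.9]
front 1 [51.3 73.3]
arm x inner (z>100) [array([-71.9, -44. , -41.9]), array([50.3, 60.7, 73.2])]
spring 2.6095726105472146 [-3.5  1.2  6.8] 107.09530798755478 1044
```

View pics/e.png

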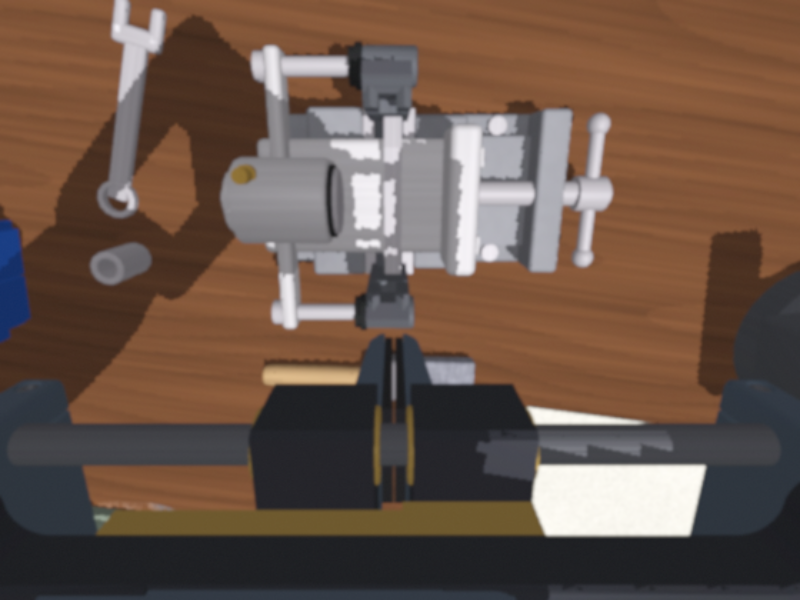

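The caliper body is at its stop: claw at (463,198), piston face at (335,200), and the slot gap and spring lie clear at (390,195). Next is a look at the carton.

>>> {"name": "send_rows", "arguments": {
  "motion": [
    [0.138,0.942,0.02,0,0,-0.305,-0.12],
    [0.138,0.942,0.02,0,0,-0.305,-0.12],
    [0.138,0.942,0.02,0,0,-0.305,-0.12],
    [0.138,0.942,0.02,0,0,-0.305,-0.12],
    [0.138,0.942,0.02,0,0,-0.305,-0.12],
    [0.138,0.942,0.02,0,0,-0.305,-0.12],
    [0.138,0.942,0.02,0,0,-0.305,-0.12],
    [0.138,0.942,0.02,0,0,-0.305,-0.12],
    [0.138,0.942,0.02,0,0,-0.305,-0.12],
    [0.138,0.942,0.02,0,0,-0.305,-0.12],
    [0.138,0.942,0.02,0,0,-0.305,-0.12]
  ]
}}

```text
time_s: 6.2
ee_pos: [489.9, 239.9, 249.8]
ee_rot: [180.0, 0.0, -10.1]
force: [0.4, 0.3, 1.1]
gripper_width: 40.0
gripper_force: 0.0
```

```bash
cat > p.py <<'E'
from h import *
np.set_printoptions(precision=1,suppress=True)
f=grab("wrist");W=f["W"];Wz=W[...,2]
s=f["state"];print(s["time_s"],s["ee_pos"],s["ee_rot"],s["qpos"])
v,u=np.mgrid[:420,:560]
zone=(np.hypot(W[...,0]-552,W[...,1]-262)<110)&(v<290)
for lo in(38,50,61):
    n,l,st,c=cv2.connectedComponentsWithStats((zone&(Wz>lo)&(Wz<75)).astype(np.uint8))
    for i in range(1,n):
        if st[i,4]>60:
            q=W[l==i]; r=cv2.minAreaRect(q[:,:2].astype(np.float32)); print(lo,st[i,4],np.array(r[0]),np.array(r[1]),round(r[2],1),"z",np.nanmedian(q[:,2]),np.nanmax(q[:,2]),"px",(c[i]).round(),st[i,:4])
k=(Wz>150)&(v<290); print("tall",k.sum(), np.nanmean(W[k],0) if k.any() else 0)
a=np.load("/tmp/scene.npy",allow_pickle=True).item()["W"]; k=(a[...,2]>190)&(a[...,2]<210)&(a[...,0]>550)&(a[...,0]<800)&(a[...,1]>0); print("can",np.nanmedian(a[k],0))
cv2.imwrite("pics/f.png",cv2.resize(f["pixels"][:300,100:460,::-1],(720,600)))
E
python3 p.py
```

```text
6.2 [489.9 239.9 249.8] [180.    0.  -10.1] [ 24.9  14.5  89.9  -0.   75.7 125. ]
38 1146 [547.6 230.5] [ 14.4 110.7] 78.6 z 62.034255519389276 67.60811477013715 px [275. 133.] [268  83  15 100]
38 1260 [560.8 296.9] [14.5 98.3] 78.5 z 49.863812968585606 55.3039970950536 px [215. 132.] [207  87  17  91]
50 549 [561.6 299.8] [ 8.5 97.9] 78.7 z 52.996947287258905 55.3039970950536 px [211. 131.] [207  87  10  91]
50 1092 [547.1 230.6] [14.4 96.2] 78.6 z 62.321111572609254 67.60811477013715 px [275. 134.] [268  89  15  92]
61 842 [547.1 230.4] [14.  96.2] 78.6 z 64.43428898271603 67.60811477013715 px [274. 134.] [268  89  15  92]
tall 9353 [517.4 235.1 316.8]
can [744.7 121.  200.1]
```

View pics/f.png

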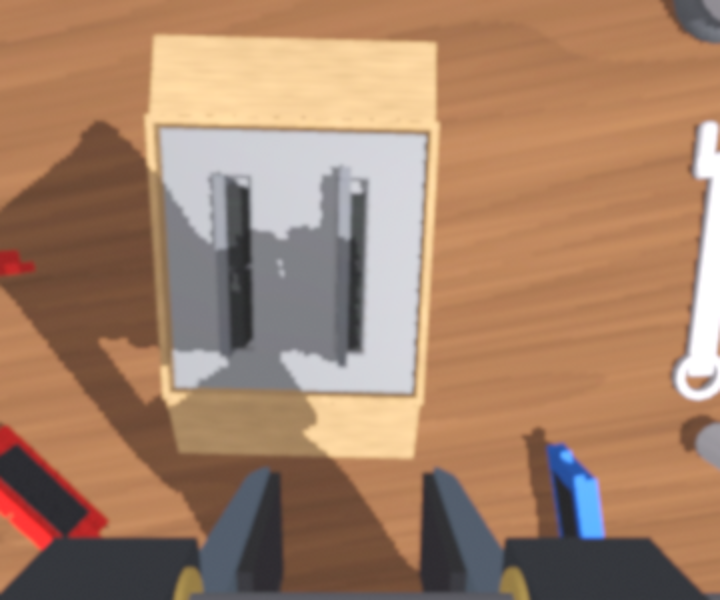

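Crop: two upright pads in the carton. The left one, at (233,265), is lower and has no ears, so it is the outer pad. The right one, at (343,265), is taller, has an ear at each end and its dark lining towards the spanner side (world −y), so it is the inner pad. Blue (575,500) and red (50,490) are decoys.

>>> {"name": "send_rows", "arguments": {
  "motion": [
    [0.115,-0.019,-0.1,0,0,-0.022,-0.12],
    [0.115,-0.019,-0.2,0,0,-0.022,-0.12],
    [0.115,-0.019,-0.3,0,0,-0.022,-0.12],
    [0.115,-0.019,-0.32,0,0,-0.022,-0.12],
    [0.115,-0.019,-0.32,0,0,-0.022,-0.12],
    [0.115,-0.019,-0.32,0,0,-0.022,-0.12]
  ]
}}

```text
time_s: 7.0
ee_pos: [548.9, 232.3, 92.6]
ee_rot: [-179.8, -0.2, -11.3]
force: [-0.4, 0.1, 0.0]
gripper_width: 39.8
gripper_force: 0.0
```

>>> {"name": "send_rows", "arguments": {
  "motion": [
    [-0.002,-0.002,-0.09,0,0,0,-0.12],
    [-0.002,-0.002,-0.115,0,0,0,-0.12],
    [-0.002,-0.002,-0.119,0,0,0,-0.12],
    [-0.002,-0.002,-0.119,0,0,0,-0.12]
  ]
}}

```text
time_s: 7.5
ee_pos: [547.4, 231.3, 31.9]
ee_rot: [-179.9, -0.1, -11.3]
force: [-0.0, 0.5, 0.0]
gripper_width: 40.1
gripper_force: 0.0
```

>>> {"name": "send_rows", "arguments": {
  "motion": [
    [0,0,0,0,0,0,-1],
    [0,0,0,0,0,0,-1],
    [0,0,0,0,0,0,-1],
    [0,0,0,0,0,0,-1],
    [0,0,0,0,0,0,-1]
  ],
  "squeeze": 60
}}

```text
time_s: 8.12
ee_pos: [546.4, 230.7, 30.8]
ee_rot: [-180.0, -0.0, -11.3]
force: [-0.4, -0.6, 3.2]
gripper_width: 13.6
gripper_force: 60.0
```

>>> {"name": "send_rows", "arguments": {
  "motion": [
    [0,0,0.02,0,0,0,-1],
    [0,0,0.05,0,0,0,-1],
    [0,0,0.1,0,0,0,-1],
    [0,0,0.2,0,0,0,-1],
    [0,0,0.32,0,0,0,-1],
    [0,0,0.4,0,0,0,-1],
    [0,0,0.4,0,0,0,-1]
  ]
}}

```text
time_s: 9.0
ee_pos: [548.0, 231.4, 234.9]
ee_rot: [-179.7, -0.4, -11.3]
force: [1.0, 0.1, -3.6]
gripper_width: 13.7
gripper_force: 60.0
```

>>> {"name": "send_rows", "arguments": {
  "motion": [
    [-0.007,-0.05,0,0,0,0.03,-1],
    [-0.022,-0.15,0,0,0,0.07,-1],
    [-0.038,-0.26,0,0,0,0.11,-1],
    [-0.055,-0.37,0,0,0,0.15,-1],
    [-0.071,-0.48,0,0,0,0.19,-1],
    [-0.087,-0.59,0,0,0,0.23,-1],
    [-0.104,-0.7,0,0,0,0.27,-1],
    [-0.119,-0.8,0,0,0,0.3,-1],
    [-0.13,-0.88,0,0,0,0.327,-1],
    [-0.134,-0.904,0,0,0,0.327,-1],
    [-0.134,-0.904,-0.04,0,0,0.327,-1],
    [-0.134,-0.904,-0.07,0,0,0.327,-1],
    [-0.134,-0.904,-0.07,0,0,0.327,-1],
    [-0.134,-0.904,-0.07,0,0,0.327,-1]
  ]
}}

```text
time_s: 10.75
ee_pos: [479.6, -220.9, 195.7]
ee_rot: [180.0, -0.0, 8.4]
force: [0.3, 1.0, -3.0]
gripper_width: 13.7
gripper_force: 60.0
```

```bash
cat > q.py <<'E'
from h import *
np.set_printoptions(precision=1,suppress=True)
th=np.radians(8.25);X=np.array([np.cos(th),np.sin(th)]);Y=np.array([-X[1],X[0]])
ims=[]
for n in("wrist","scene","side"):
    f=grab(n);W=f["W"];s=f["state"]
    P=W[...,:2]-[480.4,-221.3];x=P@X;y=P@Y;z=W[...,2];t=s["ee_pos"][2]+6.2
    if n=="wrist": print(s["time_s"],s["ee_pos"],s["ee_rot"])
    near=(abs(y)<25)&(abs(x)<80)
    for nm,k in(("padtop",near&(z>t+22)&(z<t+32)&((abs(x)>20)|(n!="wrist"))),("ears",near&(abs(z-t-2)<8)&(abs(x)>49)),("armtop",near&(z>141)&(z<157)&(abs(x)>50))):
        for sg in(-1,1):
            q=k&(sg*x>0)
            if q.sum()>15: print(n,nm,sg,q.sum(),"x",np.percentile(x[q],[3,50,97]),"y",np.percentile(y[q],[3,50,97]),"z",np.percentile(z[q],[3,50,97]))
    ims.append(f["pixels"][:,:,::-1])
w=ims[0][0:300,130:430]; 
sc=ims[1][170:300,90:250]; sd=ims[2][110:240,280:440]
cv2.imwrite("pics/g.png",np.hstack([cv2.resize(w,(396,396)),cv2.resize(sc,(400,396))]))
cv2.imwrite("pics/g2.png",cv2.resize(sd,(640,520)))
E
python3 q.py
```

```text
10.75 [ 479.6 -220.9  195.7] [180.   -0.    8.4]
wrist padtop -1 826 x [-40.4 -30.2 -21.1] y [-5.1  1.6  8.1] z [225.3 226.7 230.9]
wrist padtop 1 1640 x [20.9 33.5 48. ] y [-4.9  2.7  8.2] z [225.1 228.5 231. ]
wrist ears 1 216 x [49.3 53.5 56.3] y [2.8 5.4 8.3] z [197.7 208.  209.3]
wrist armtop 1 1206 x [51.9 64.4 73.5] y [-8.1  4.1 16.4] z [145.  148.8 153.1]
scene padtop -1 46 x [-45.7 -16.5  -1.1] y [-4.4  1.6  6.8] z [225.4 230.3 233.2]
scene padtop 1 112 x [ 1.8 17.8 47.4] y [-14.6   1.   14.1] z [225.3 228.8 233.7]
scene armtop 1 81 x [51.9 68.3 74.2] y [-9.7  2.9 15. ] z [142.6 149.3 154.8]
side padtop -1 94 x [-47.  -20.4  -1.9] y [-11.7   8.4  21.5] z [224.8 229.8 233.9]
side padtop 1 61 x [ 2.9 28.4 46.5] y [ 3.2  8.9 20.9] z [224.8 229.2 233.2]
side ears -1 21 x [-55.2 -52.3 -49.4] y [ 1.8  7.6 10. ] z [197.1 204.5 210.4]
side ears 1 17 x [49.6 52.1 56.5] y [2.8 7.2 9.8] z [197.4 204.2 210.3]
side armtop -1 85 x [-74.  -66.  -52.3] y [-7.4 12.2 19.5] z [141.3 148.5 154.5]
side armtop 1 72 x [50.9 60.2 71. ] y [-6.8 11.2 19.6] z [141.9 148.4 154.6]
```

View pics/g.png

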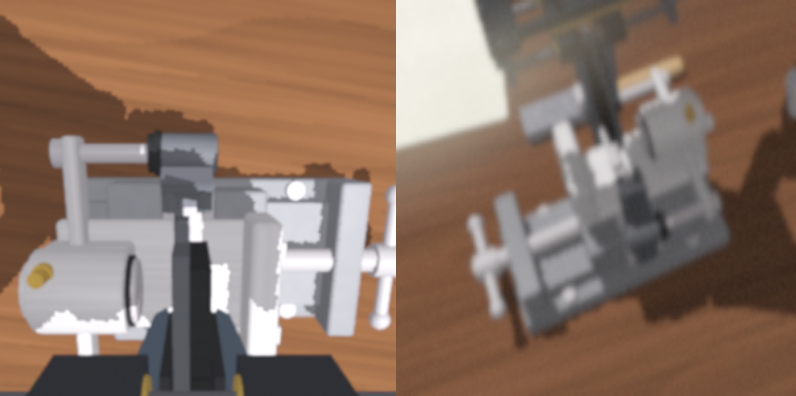

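Wrist view: the pad hangs over the gap with its lining towards the claw and the slot at the far arm (190,190). The ear is about 1.4 mm too far towards the piston, so I correct that and go down.

>>> {"name": "send_rows", "arguments": {
  "motion": [
    [0.0004,-0.0024,-0.03,0,0,0,-1],
    [0.0004,-0.0024,-0.06,0,0,0,-1],
    [0.0004,-0.0024,-0.075,0,0,0,-1],
    [0.0004,-0.0024,-0.083,0,0,0,-1],
    [0.0004,-0.0024,-0.087,0,0,0,-1]
  ]
}}

```text
time_s: 11.52
ee_pos: [479.6, -222.5, 151.8]
ee_rot: [180.0, -0.0, 8.3]
force: [0.0, 0.4, -3.0]
gripper_width: 13.5
gripper_force: 60.0
```

>>> {"name": "send_rows", "arguments": {
  "motion": [
    [0,0,-0.006,0,0,0,-1],
    [0,0,-0.012,0,0,0,-1],
    [0,0,-0.018,0,0,0,-1]
  ]
}}

```text
time_s: 11.9
ee_pos: [479.5, -222.5, 142.9]
ee_rot: [180.0, -0.0, 8.3]
force: [0.3, 0.2, -3.5]
gripper_width: 13.6
gripper_force: 60.0
```

>>> {"name": "send_rows", "arguments": {
  "motion": [
    [0,0,-0.006,0,0,0,-1],
    [0,0,-0.012,0,0,0,-1],
    [0,0,-0.018,0,0,0,-1]
  ]
}}

```text
time_s: 12.28
ee_pos: [479.4, -222.5, 133.8]
ee_rot: [180.0, 0.0, 8.3]
force: [-0.4, 0.2, -2.8]
gripper_width: 13.6
gripper_force: 60.0
```

>>> {"name": "send_rows", "arguments": {
  "motion": [
    [0,0,-0.004,0,0,0,-1],
    [0,0,-0.008,0,0,0,-1],
    [0,0,-0.008,0,0,0,-1]
  ]
}}

```text
time_s: 12.65
ee_pos: [479.5, -222.5, 130.6]
ee_rot: [180.0, -0.0, 8.3]
force: [-1.6, 1.4, 3.1]
gripper_width: 13.7
gripper_force: 60.0
```

>>> {"name": "send_rows", "arguments": {
  "motion": [
    [0,0,-0.004,0,0,0,-1],
    [0,0,-0.008,0,0,0,-1],
    [0,0,-0.008,0,0,0,-1]
  ]
}}

```text
time_s: 13.02
ee_pos: [479.5, -222.5, 126.8]
ee_rot: [180.0, -0.0, 8.3]
force: [-2.8, 1.5, 7.9]
gripper_width: 13.9
gripper_force: 60.0
```

>>> {"name": "send_rows", "arguments": {
  "motion": [
    [0,0,-0.002,0,0,0,-1],
    [0,0,-0.004,0,0,0,-1],
    [0,0,-0.004,0,0,0,-1]
  ]
}}

```text
time_s: 13.4
ee_pos: [479.5, -222.5, 125.1]
ee_rot: [180.0, -0.0, 8.3]
force: [-2.7, 1.6, 8.7]
gripper_width: 13.5
gripper_force: 60.0
```

>>> {"name": "send_rows", "arguments": {
  "motion": [
    [0,0,-0.002,0,0,0,-1],
    [0,0,-0.004,0,0,0,-1],
    [0,0,-0.004,0,0,0,-1]
  ]
}}

```text
time_s: 13.78
ee_pos: [479.5, -222.5, 124.7]
ee_rot: [179.9, -0.1, 8.3]
force: [-5.6, 2.9, 19.0]
gripper_width: 13.5
gripper_force: 60.0
```

>>> {"name": "send_rows", "arguments": {
  "motion": [
    [0,0,-0.002,0,0,0,-1],
    [0,0,-0.002,0,0,0,-1],
    [0,0,-0.002,0,0,0,-1]
  ]
}}

```text
time_s: 14.15
ee_pos: [479.5, -222.5, 124.6]
ee_rot: [179.9, -0.1, 8.3]
force: [-7.4, 3.1, 24.0]
gripper_width: 13.6
gripper_force: 60.0
```

```bash
sed -i 's/pics\/g/pics\/h/' q.py; python3 q.py | grep -v armtop; python3 -c "
from h import *
s=env.state();print(s['torque'],s['force'],s['ee_pos'])"
```

```text
14.15 [ 479.5 -222.5  124.6] [179.9  -0.1   8.3]
wrist padtop -1 827 x [-40.6 -30.5 -21.4] y [-6.7  0.1  6.6] z [154.3 155.7 159.8]
wrist padtop 1 1753 x [20.9 34.2 66. ] y [-6.7  1.1  8.1] z [153.1 156.  159.9]
wrist ears -1 52 x [-58.8 -52.  -51. ] y [-8.7  8.6 12.2] z [126.  133.6 140.8]
wrist ears 1 292 x [49.5 54.8 73.8] y [-6.4  4.1 15. ] z [126.7 137.  138.6]
scene padtop -1 41 x [-45.3 -15.4  -1.1] y [-5.4 -0.2  5.4] z [153.7 158.2 161.8]
scene padtop 1 111 x [ 2.8 19.8 68.1] y [-16.8  -0.5  13.4] z [153.2 157.4 161.4]
scene ears 1 45 x [54.5 72.7 75.5] y [-9.9  2.  15.2] z [125.6 132.7 139.4]
side padtop -1 99 x [-67.7 -24.1  -4.9] y [-12.    6.9  19.7] z [153.2 157.6 161.9]
side padtop 1 47 x [ 0.4 24.5 66.3] y [ 3.  10.6 20.2] z [153.3 155.8 162.4]
side ears -1 69 x [-74.7 -66.5 -52.2] y [-4.7 16.5 19.8] z [125.4 132.5 140.7]
side ears 1 57 x [50.6 57.9 72.3] y [ 0.2 16.3 20.7] z [125.1 133.6 140.5]
[ 0.81556361  1.63155936 -0.00272256] [-7.23685726  3.48588472 25.05036955] [ 479.54201614 -222.51387598  124.63677771]
```

View pics/h.png

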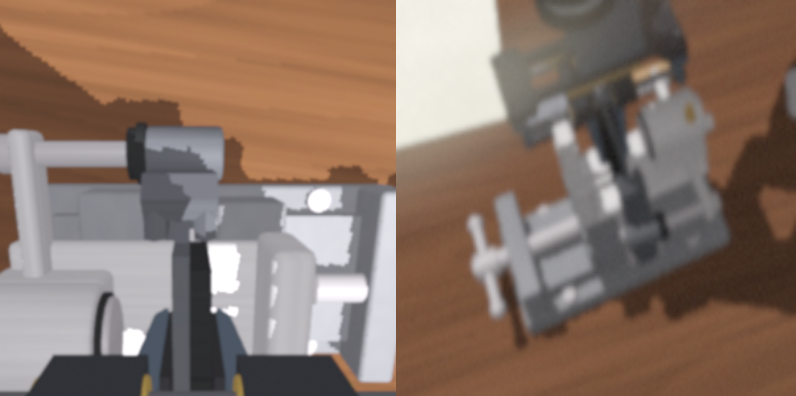

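The pad top reads 160 mm at both ends, which is the home height. The ears are in their slots, the press force is about 24 N against a hard stop, and the caliper is still clear. I'm handing it in.

```bash
python3 -c "
from workcell import env
print(env.job_done())"
```

```text
the job is handed in; nothing more can be done
None
```

The caliper body is slid to its stop, and the inner pad is home on its ledges with the lining towards the claw; the gripper is still pressing it down (about 24 N) for your pin, and the job was handed in at about 14 s.

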